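Sort the paper-clip tins by weight

ROBOT

A 6-joint arm with a two-finger parallel gripper is mounted at the origin on the work surface. World frame = base frame: x ahead of the robot, y to its left, z up, the work surface at z = 0. Lengths are in m, angles in rad, forces in N, time in s.
With the tool pointing down it reaches from about 0.375 to 0.9 m from the base axis. Payload 3.1 kg.
Tool frame: the origin (TCP) lies between the finger pads; the fingertips stand 22 mm ahead of it and the grasp point (between the pads) lies 3 mm ahead of it; z points along the fingers, y is the line along which they close (so a half turn about z gives the same grasp; the last joint's range is limited). The gripper opens to 87 mm and grips with 3 to 60 N. Pads are 19 mm wide; open, the fingers measure 117 mm over their backs; the gripper's body (75 mm by 190 mm) begins 51 mm behind the grasp point.
Start: joints at [-1.361, 0.527, 1.433, -0, 1.181, -0.178], TCP at [0.236, -0.579, 0.245] pointing down, gripper open.
Joint ranges: [-3.08, 3.08], [-0.75, 2.2], [0.22, 2.44], [-1.43, 4.57], [0, 2.65], [-2.85, 2.85]. Speed limits (rad/s): [2.79, 2.79, 3.14, 3.14, 3.14, 3.14].

INTERFACE

Orientations are given as a unit quaternion [x, y, z, w].
In Python, from rig import robot gives the robot as it stands.
- The arm moves only by the tool move_arm, never from a script. Its argument "series" is text: rows parted by semicolons, each of 6 numbers parted by spaces: the shift along the tool's x, y, z in mm, then the turn, a rotation vector about the tool's x, y, z in degrees. In form: dx dy dz ax ay az; .... A call has 1 to 8 rows; each row is the pose to reach, as a shift and turn from the pose commanded when the call began, along the tool's axes at that moment; what a row does not reach only later rows make up. A row lasts 1/12 s, in which the tool goes at most 41.7 mm and 7.16 degrees, less where a joint would pass 70% of its speed; a pose out of reach is approached as far as the arm can. A call with a gripper value outside its range is refused whole. "jaw" is the opening, from 0 (shut) to 1 (fully open), set as the call begins (left out, the last holds). The fingers move at their own pace and stop on an object; "newtons" is the grip in N (left out, the last holds). Time passes only in rows, so rows that repeat a pose let the fingers close. It gives the time, the measured TCP pose, the force, the opening and the grip force at its end, in the units of the state.
- robot.get_obs(): the state, without advancing time (a new reading comes with each control period).
- robot.camera(name): name is "scene" or "top"; returns a dict with "img" (480x640x3 uint8, red, green, blue), "mtx" (3x3 intrinsics, pixels), "distortion" ([k1, k2, p1, p2, k3] as OpenCV has them; the pictures are not rectified), "world_to_cam" (4x4, takes a point from world to camera coordinates). Camera axes: x right, y down, z forward; pixel columns grow to the right and rows downward; lengths in m; the calibration is good to about 2 mm. A picture is of the moment at which its call begins. There is no depth.
- robot.hand_in(): hands the job in; it is judged then, once.
Trained networks look in a picture, given as the dict that the camera call returned (one of the last four; its "shot" number tells which), for a name from the list of things; names that differ only in an ending like _2 or _b are one class to them, and where a whole thing is asked for, a point or a joint stands for the part that bears it (a point fixed in the world has none). Each returns a list of dicts, best first, with "p" (0 to 1); they miss things now and then, are a little off and sometimes report something else, mostly with a low value. They report only what shows in the picture. A call takes as long as a camera call. They do not tell look-alikes from the thing itself.
- robot.search_frame(picture, thing): "xyz" ([x, y, z] in m, in world coordinates, good to about 4 mm: the middle of the surface that is visible of it).
- robot.tip_of(picture, thing): "xyz" ([x, y, z] in m, in world coordinates, good to about 4 mm: a listed point, or the origin of a listed thing).
The state is a dict: "time": time; "q": joint angles; "joint_velocities": joint speeds; "joint_torque": joint torques, N m; "position": TCP position; "tool_rot": TCP orientation; "ft_force": force on the tool from outside, world axes, zero at the start; "moment": the same for the moment, N m; "grip_width": finger opening in m; "grip_force": force on a finger pad.
Only numpy, scipy, OpenCV 4.12 (cv2) and the standard library are available. Lean on these libraries where they do the work, as an engineer would, in place of code of your own. Each camera call takes 0.05 s, during which the arm holds its last target. There are 200 camera calls.

TASK

The three sealed paper-clip tins on the desk (red, blue and yellow lids) look alike whether full or empty: lift each one to feel its weight, set the heavy, full ones down in the open green-fronted supply drawer and the light, empty ones in the orange refill tray, then push the drawer fully shut. Keep the tins upright and set them down flat on the drawer or tray floor without dropping them, not stacked; leave the other things on the desk as they lie.

Things in the scene. Friction and masses are not known exactly. Their poses are not given: they have to be found in the camera images.
- tin_red_mid (a point): The paper-clip tin with the red lid: a sealed steel box 130 mm long (its x), 58 mm wide (its y), 52 mm high (its z), standing flat on the desk. This point is its centre, half-way up. Full of clips it weighs 0.45 to 0.61 kg (4.4 to 6 N), empty 0.10 to 0.14 kg (1 to 1.4 N); the look does not tell, and which tins are full changes.
- tin_blue_mid (a point): The paper-clip tin with the blue lid: a sealed steel box 130 mm long (its x), 58 mm wide (its y), 52 mm high (its z), standing flat on the desk. This point is its centre, half-way up. Full of clips it weighs 0.45 to 0.61 kg (4.4 to 6 N), empty 0.10 to 0.14 kg (1 to 1.4 N); the look does not tell, and which tins are full changes.
- tin_yellow_mid (a point): The paper-clip tin with the yellow lid: a sealed steel box 130 mm long (its x), 58 mm wide (its y), 52 mm high (its z), standing flat on the desk. This point is its centre, half-way up. Full of clips it weighs 0.45 to 0.61 kg (4.4 to 6 N), empty 0.10 to 0.14 kg (1 to 1.4 N); the look does not tell, and which tins are full changes.
- drawer_floor (a point): Supply drawer (green front; in the low white unit 300 x 276 x 95 mm left or right of the tins): middle of the front edge of its inside floor, at the foot of the green panel's inner face, 17 mm above the desk; moves with the drawer. x points into the unit. The floor is 244 mm wide (y) and open from above from x = 0 to the unit's roof at x = the drawer's opening. Clear side walls stand 48 mm above the floor.
- drawer_front (a point): Middle of the outer face of the drawer's flat green front panel (274 mm wide, from 10 to 88 mm above the desk), 50 mm above the desk; it faces the robot; x points into the unit. Push here to shut the drawer: it slides on with 2 to 5 N and stays where it is left.
- supply_drawer (a joint): How far the drawer is pulled out, in m: 0 shut (panel against the unit), 0.22 fully out; it starts 0.183 to 0.215 out.
- tray_floor (a point): Middle of the inside floor of the orange refill tray, 5 mm above the desk. The tray is fixed, open at the top, 190 mm (x) by 260 mm (y) outside, walls 5 mm thick and 32 mm high; it stands on the other side of the tins from the drawer unit.
- stapler: The stapler: black base, teal top, 135 x 34 x 47 mm, standing among the tins. Origin under its centre. To be left alone.
- notebook: A closed spiral notebook, 108 x 74 x 14 mm, lying near the robot. Origin under its centre. To be left alone.
- pocket_sharpener: An orange and white pencil sharpener, 62 x 40 x 30 mm, lying on the notebook. Origin under its centre. To be left alone.
- scissors: Scissors with yellow grips, 175 mm long, lying flat near the robot. Origin under the pivot. To be left alone.
- pencil_orange: An orange pencil, 175 mm long, 8 mm thick, lying beyond the tins. Origin at its centre. To be left alone.
- pencil_blue: A blue pencil, 175 mm long, 8 mm thick, lying beyond the tins. Origin at its centre. To be left alone.
Mind the look-alikes: they are no part of the job. What is shaped like the part that bears tin_blue_mid but purple or turquoise is not meant.

How it is judged:
By the outcome, as a careful person would: the job done as asked, in the order asked, and still so for the second after the job is handed in, with the robot touching nothing.
It also fails if it takes over 70 s, if anything falls off the work surface, if the arm or the gripper's body presses on something with over 40 N, if the wrist force passes 120 N, or if a joint passes its speed limit or range.

## Working session

There is one attempt and no reset: what is moved stays moved. The work goes in short steps, Python scripts to look and compute and a tool call to move; the robot and the scene stay as the last step left them, time stands still between calls to the robot, and variables do not carry over. Pictures are saved under pics/ and viewed, at most 10 in all, crops included, and the job is handed in when it is done.

Besides the shell and the picture viewer there is one more tool, called after ">>>" as a command line: name --argument value ..., lists and objects as JSON in quotes. move_arm: Moves the arm, as the interface text tells. Its arguments: {"type":"object","properties":{"series":{"type":"string"},"jaw":{"type":"number"},"newtons":{"type":"number"}},"required":["series"]}

```bash
mkdir -p pics; ls
python3 - <<'E'
from rig import robot
import cv2
o=robot.get_obs(); print(o)
for n in("scene","top"):
    c=robot.camera(n); cv2.imwrite(f"pics/{n}0.png",c["img"][:,:,::-1])
    for t in["tin_red_mid","tin_blue_mid","tin_yellow_mid","drawer_floor","drawer_front","tray_floor","stapler","notebook","pocket_sharpener","scissors","pencil_orange"]:
        print(n,t,[(d["xyz"],d["p"]) for d in robot.tip_of(c,t)[:3]])
E
```

```text
pics
{'time': 0.0, 'q': array([-1.36152778e+00,  5.28502834e-01,  1.43394288e+00,  5.77665742e-07,
        1.18139378e+00, -1.78494692e-01]), 'joint_velocities': array([-0.00064382, -0.00019059, -0.00053301,  0.00195623, -0.00041566,
       -0.00085512]), 'joint_torque': array([-2.00835444e-06, -4.40039527e+01, -1.76592493e+01,  6.31970144e-02,
        5.82344912e-02, -1.73667809e-04]), 'position': array([ 0.23620505, -0.57788134,  0.24353616]), 'tool_rot': array([ 9.81263163e-01,  1.92668998e-01, -1.70183031e-05, -1.12329504e-03]), 'ft_force': array([ 0.59602622, -0.06053758, -0.29960389]), 'moment': array([ 0.01952303, -0.01853515,  0.0371715 ]), 'grip_force': 0.0, 'grip_width': 0.08689259036170294}
scene tin_red_mid [([0.6181, 0.064, 0.0294], 0.65), ([0.4472, 0.0615, 0.0281], 0.56)]
scene tin_blue_mid [([0.4458, 0.0646, 0.026], 0.88), ([0.211, -0.3091, 0.0223], 0.83), ([0.7723, 0.2494, 0.0244], 0.58)]
scene tin_yellow_mid [([0.4457, -0.0606, 0.0246], 0.68), ([0.4418, 0.0601, 0.0278], 0.6), ([0.339, 0.2134, 0.0035], 0.22)]
scene drawer_floor [([0.4616, -0.3172, 0.0156], 0.92)]
scen
[... 509 characters left out ...]
465, 0.0631, 0.028], 0.89), ([0.2068, -0.3067, 0.0275], 0.82), ([0.777, 0.2463, 0.0284], 0.74)]
top tin_yellow_mid [([0.4467, -0.0582, 0.0263], 0.98)]
top drawer_floor [([0.4605, -0.3174, 0.0202], 0.92)]
top drawer_front [([0.4516, -0.3155, 0.0538], 0.74), ([0.3501, -0.2059, -0.0041], 0.21)]
top tray_floor [([0.5534, 0.3148, 0.0014], 0.84), ([0.4613, -0.3141, 0.0177], 0.38), ([0.6128, 0.0664, 0.0232], 0.27)]
top stapler [([0.6438, -0.0575, -0.0001], 0.58)]
top notebook [([0.3509, -0.2061, -0.0039], 0.94)]
top pocket_sharpener [([0.3442, -0.1891, 0.0137], 0.55)]
top scissors [([0.3425, 0.2102, 0.0033], 0.63), ([0.5533, 0.314, 0.0027], 0.61)]
top pencil_orange [([0.7621, 0.0165, 0.006], 0.68)]
```

View pics/top0.png

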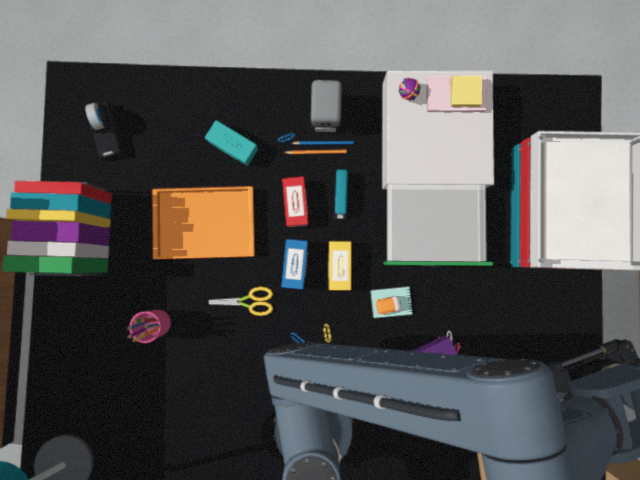

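View pics/scene0.png

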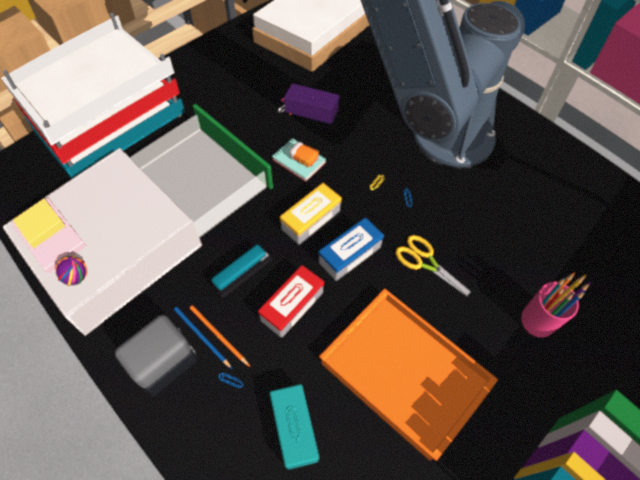

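```bash
cat > h.py <<'E'
from rig import robot
import numpy as np, cv2
from scipy.spatial.transform import Rotation as R
def unproj(c,px,z):
    u=cv2.undistortPoints(np.float64(px).reshape(-1,1,2),c["mtx"],np.float64(c["distortion"]))[:,0]
    T=np.linalg.inv(c["world_to_cam"]); d=np.c_[u,np.ones(len(u))]@T[:3,:3].T; o=T[:3,3]
    return (o+d*((z-o[2])/d[:,2])[:,None])[:,:2]
def lid(c,rng,z,box):
    hsv=cv2.cvtColor(c["img"],cv2.COLOR_RGB2HSV); m=np.zeros(hsv.shape[:2],np.uint8)
    for lo,hi in rng: m|=cv2.inRange(hsv,(lo,120,70),(hi,255,255))
    ys,xs=np.nonzero(m); P=unproj(c,np.c_[xs,ys],z)
    P=P[(abs(P[:,0]-box[0])<.09)&(abs(P[:,1]-box[1])<.09)]
    (cx,cy),(w,h),a=cv2.minAreaRect(np.float32(P*1000))
    if w<h: w,h,a=h,w,a-90
    return np.round([cx,cy,w,h,(a+90)%180-90],1)
def to(x,y,z,yaw=None):
    "shift (mm) and turn (deg) in tool axes to world pose, tool down, tool x at yaw deg"
    o=robot.get_obs(); r=R.from_quat(o["tool_rot"]); X=r.as_matrix()[:,0]
    a=np.degrees(np.arctan2(X[1],X[0])); yaw=a if yaw is None else yaw
    yaw=yaw+180*round((a-yaw)/180)
    g=R.from_euler('z',yaw,degrees=True)*R.from_euler('x',180,degrees=True)
    print("->",(x,y,z,round(yaw,1)),"shift",np.round(r.inv().apply(np.array([x,y,z])-o["position"])*1000,1),"turn",np.round((r.inv()*g).as_rotvec(degrees=True),1),"f",np.round(o["ft_force"],2),"tcp",np.round(o["position"],4),"yaw",round(a,1),"t",round(o["time"],2))
E
python3 - <<'E'
from h import *
for n in("top","scene"):
    c=robot.camera(n)
    for nm,rng,b in(("red",[(0,8),(172,180)],(.616,.064)),("blue",[(100,120)],(.446,.064)),("yellow",[(20,32)],(.446,-.059))):
        print(n,nm,lid(c,rng,.05,b))
    if n=="top": print(unproj(c,[(383,263),(492,263),(388,185),(486,185)],.088))
to(.446,-.059,.16,0)
E
```

```text
top red [614.2  67.4 133.4  62.9   6.8]
top blue [444.8  63.3 132.6  61.   -3.9]
top yellow [443.3 -58.7 131.2  61.8   1.5]
[[ 0.45256954 -0.17017862]
 [ 0.46071186 -0.45195422]
 [ 0.65772334 -0.17914784]
 [ 0.66426747 -0.4348886 ]]
scene red [615.8  67.6 134.5  64.8   7. ]
scene blue [446.8  63.7 134.6  63.3  -3.9]
scene yellow [446.3 -57.8 137.3  68.    1.1]
-> (0.446, -0.059, 0.16, 0) shift [ 390.5 -401.7   84.6] turn [ 0.  -0.  22.2] f [ 0.6   0.72 -0.12] tcp [ 0.2364 -0.5786  0.2446] yaw 22.2 t 1.3
```

>>> move_arm --series "40 -40 10 0 0 0;75 -75 20 0 0 0;110 -110 25 0 0 0;140 -140 30 0 0 0;168 -170 36 0 0 0;195 -200 42 0 0 0;195 -200 42 0 0 0" --jaw 1 --newtons 30

```text
time: 1.88
position: [0.3414, -0.3164, 0.2023]
tool_rot: [0.981, 0.193, -0.0, -0.001]
ft_force: [0.2, -0.0, 1.1]
grip_width: 0.087
grip_force: 0.0
```

>>> move_arm --series "28 -29 6 0 0 4;56 -58 12 0 0 8;84 -86 18 0 0 12;112 -115 24 0 0 15;140 -144 30 0 0 18;168 -173 36 0 0 21;195 -201 42 0 0 21;195 -201 42 0 0 21"

```text
time: 2.55
position: [0.4465, -0.0539, 0.16]
tool_rot: [1.0, 0.014, -0.0, -0.001]
ft_force: [0.4, -0.9, -0.3]
grip_width: 0.0874
grip_force: 0.0
```

```bash
python3 -c "
from h import *
to(.445,-.058,.041,1.3)"
```

```text
-> (0.445, -0.058, 0.041, 1.3) shift [ -1.6   4.3 119. ] turn [-0.1  0.   0.4] f [ 0.37 -0.94 -0.33] tcp [ 0.4465 -0.0539  0.16  ] yaw 1.7 t 2.55
```

>>> move_arm --series "-1.5 4 30 0 0 0;-1.5 4 65 0 0 0;-1.5 4 95 0 0 0;-1.5 4 112 0 0 0;-1.5 4 119 0 0 0;-1.5 4 119 0 0 0"

```text
time: 3.05
position: [0.4438, -0.064, 0.0403]
tool_rot: [1.0, 0.01, -0.001, -0.001]
ft_force: [-0.3, -0.2, -0.5]
grip_width: 0.0872
grip_force: 0.0
```

>>> move_arm --series "0 0 0 0 0 0;0 0 0 0 0 0;0 0 0 0 0 0;0 0 0 0 0 0;0 0 0 0 0 0;0 0 0 0 0 0" --jaw 0.4 --newtons 30

```text
time: 3.55
position: [0.4446, -0.0639, 0.0423]
tool_rot: [1.0, 0.011, 0.001, 0.0]
ft_force: [-0.6, 1.3, 5.5]
grip_width: 0.0575
grip_force: 30.0
```

>>> move_arm --series "0 0 -10 0 0 0;0 0 -30 0 0 0;0 0 -60 0 0 0;0 0 -90 0 0 0;0 0 -110 0 0 0;0 0 -110 0 0 0;0 0 -110 0 0 0;0 0 -110 0 0 0"

```text
time: 4.22
position: [0.4437, -0.0636, 0.151]
tool_rot: [1.0, 0.011, -0.001, -0.0]
ft_force: [-0.8, 0.9, -2.0]
grip_width: 0.0576
grip_force: 30.0
```

```bash
python3 -c "
from h import *
for i in range(3):
    c=robot.camera('scene'); print(robot.get_obs()['ft_force'],robot.get_obs()['moment'],robot.get_obs()['grip_width'])
cv2.imwrite('pics/s1.png',c['img'][:,:,::-1])
to(.56,-.380,.15,1.6)
to(.56,.250,.15,0)"
```

```text
[-0.67672156  1.00059585 -2.12737455] [ 0.06542282  0.02708542 -0.01017251] 0.05773604262729328
[-0.01655962  0.31110379 -1.36653204] [0.01709003 0.0211343  0.03864337] 0.05810378668393853
[ 0.52520914  0.09257504 -0.75848226] [ 0.02701732 -0.02740379 -0.00641293] 0.057975393365818785
-> (0.56, -0.38, 0.15, 1.6) shift [109.8 318.8  -0.4] turn [-0.1  0.2 -0.4] f [ 0.53  0.09 -0.76] tcp [ 0.4434 -0.0636  0.1503] yaw 1.2 t 4.37
-> (0.56, 0.25, 0.15, 0) shift [ 123.2 -311.     0.4] turn [-0.1  0.2  1.2] f [ 0.53  0.09 -0.76] tcp [ 0.4434 -0.0636  0.1503] yaw 1.2 t 4.37
```

View pics/s1.png

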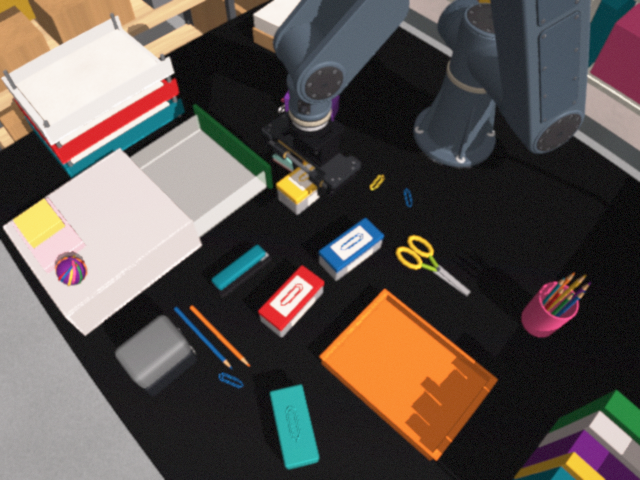

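>>> move_arm --series "8 -25 0 0 0 0;18 -60 0 0 0 0;28 -98 0 0 0 0;38 -136 0 0 0 0;47 -172 0 0 0 0;55 -200 0 0 0 0;60 -218 0 0 0 0;60 -218 0 0 0 0"

```text
time: 5.03
position: [0.5001, 0.1587, 0.1503]
tool_rot: [1.0, 0.013, -0.0, -0.0]
ft_force: [0.0, 0.6, -1.2]
grip_width: 0.0579
grip_force: 30.0
```

>>> move_arm --series "8 -25 0 0 0 0;18 -60 0 0 0 0;28 -98 0 0 0 0;38 -136 0 0 0 0;47 -172 0 0 0 0;55 -200 0 0 0 1;60 -218 0 0 0 1;60 -218 0 0 0 1"

```text
time: 5.7
position: [0.5556, 0.3774, 0.15]
tool_rot: [1.0, 0.003, 0.0, -0.001]
ft_force: [-0.1, 0.9, -1.5]
grip_width: 0.0579
grip_force: 30.0
```

>>> move_arm --series "0 0 20 0 0 0;0 0 45 0 0 0;0 0 65 0 0 0;0 0 78 0 0 0;0 0 83 0 0 0;0 0 83 0 0 0;0 0 83 0 0 0"

```text
time: 6.28
position: [0.5555, 0.374, 0.0687]
tool_rot: [1.0, 0.002, 0.0, 0.0]
ft_force: [0.2, 0.6, -0.7]
grip_width: 0.058
grip_force: 30.0
```

```bash
python3 -c "
from h import *
c=robot.camera('scene')
to(.554,.375,.0475,0)
cv2.imwrite('pics/s2.png',c['img'][150:480,200:640,::-1])"
```

```text
-> (0.554, 0.375, 0.0475, 0) shift [-2.  -0.5 22. ] turn [-0.  -0.1  0.2] f [-0.2  -0.29 -1.29] tcp [0.5559 0.3745 0.0695] yaw 0.2 t 6.33
```

View pics/s2.png

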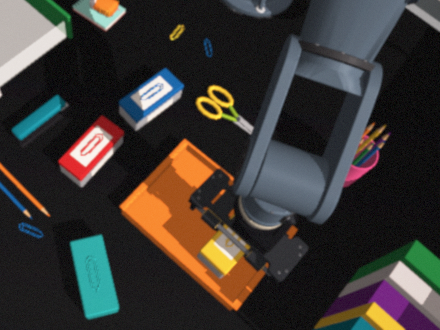

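>>> move_arm --series "-2 0 8 0 0 0;-2 0 14 0 0 0;-2 0 18 0 0 0;-2 0 20 0 0 0;-2 0 21 0 0 0;-2 0 22 0 0 0;-2 0 22.5 0 0 0;-2 0 22.5 0 0 0"

```text
time: 7.0
position: [0.5526, 0.3745, 0.0474]
tool_rot: [1.0, 0.002, -0.0, 0.0]
ft_force: [-3.7, -1.9, 6.3]
grip_width: 0.0579
grip_force: 30.0
```

```bash
python3 -c "
from h import *
for i in range(2):robot.camera('top')
to(.554,.375,.0475,0)"
```

```text
-> (0.554, 0.375, 0.0475, 0) shift [ 1.4 -0.5 -0.1] turn [0.  0.  0.2] f [-2.64 -1.4   6.28] tcp [0.5526 0.3745 0.0474] yaw 0.2 t 7.1
```

>>> move_arm --series "0 0 0 0 0 0;0 0 0 0 0 0;0 0 0 0 0 0;0 0 -5 0 0 0;0 0 -30 0 0 0;0 0 -65 0 0 0;0 0 -100 0 0 0;0 0 -100 0 0 0" --jaw 0.85

```text
time: 7.77
position: [0.5577, 0.3769, 0.154]
tool_rot: [1.0, 0.002, 0.007, -0.003]
ft_force: [1.1, 0.2, 1.2]
grip_width: 0.0741
grip_force: 0.0
```

>>> move_arm --series "-13 38 0 0 0 0;-26 76 0 0 0 0;-39 114 0 0 0 0;-52 152 0 0 0 0;-65 190 0 0 0 0;-78 228 0 0 0 1;-91 265 0 0 0 2;-105 300 0 0 0 4" --jaw 1

```text
time: 8.43
position: [0.4491, 0.0725, 0.1465]
tool_rot: [0.999, -0.033, 0.001, 0.0]
ft_force: [1.0, -0.6, 0.4]
grip_width: 0.087
grip_force: 0.0
```

>>> move_arm --series "0 0 0 0 0 0;0 0 0 0 0 0;0 0 0 0 0 0"

```text
time: 8.68
position: [0.4502, 0.0742, 0.1464]
tool_rot: [0.999, -0.033, 0.001, -0.0]
ft_force: [-0.3, -0.4, 0.3]
grip_width: 0.0872
grip_force: 0.0
```

```bash
python3 -c "
from h import *
c=robot.camera('top');print(lid(c,[(20,32)],.055,(.554,.375)))
to(.4455,.0635,.041,-3.9)"
```

```text
[5.509e+02 3.735e+02 1.296e+02 6.050e+01 3.000e-01]
-> (0.4455, 0.0635, 0.041, -3.9) shift [ -4.2  11.6 105.3] turn [-0.  -0.1  0.2] f [-0.67 -0.2  -0.13] tcp [0.4503 0.0748 0.1463] yaw -3.7 t 8.73
```

Yellow sits flat in the tray. Next blue: descend, settle, grip, lift.

>>> move_arm --series "-4 11 30 0 0 0;-4 11.5 65 0 0 0;-4 11.5 92 0 0 0;-4 11.5 102 0 0 0;-4 11.5 105 0 0 0;-4 11.5 105 0 0 0;-4 11.5 105 0 0 0;-4 11.5 105 0 0 0"

```text
time: 9.4
position: [0.4454, 0.0635, 0.0419]
tool_rot: [0.999, -0.032, 0.001, 0.0]
ft_force: [-0.4, 0.5, 0.3]
grip_width: 0.0873
grip_force: 0.0
```

>>> move_arm --series "0 0 0 0 0 0;0 0 0 0 0 0;0 0 0 0 0 0;0 0 0 0 0 0;0 0 0 0 0 0;0 0 0 0 0 0" --jaw 0.4

```text
time: 9.9
position: [0.4446, 0.0629, 0.0412]
tool_rot: [0.999, -0.033, 0.0, 0.0]
ft_force: [0.1, 0.4, 2.8]
grip_width: 0.0579
grip_force: 30.0
```

>>> move_arm --series "0 0 -10 0 0 0;0 0 -30 0 0 0;0 0 -60 0 0 0;0 0 -90 0 0 0;0 0 -110 0 0 0;0 0 -110 0 0 0;0 0 -110 0 0 0;0 0 -110 0 0 0"

```text
time: 10.57
position: [0.4431, 0.063, 0.1498]
tool_rot: [0.999, -0.033, -0.002, -0.0]
ft_force: [0.5, 0.6, -5.3]
grip_width: 0.0579
grip_force: 30.0
```

```bash
python3 -c "
from h import *
for i in range(3):
    c=robot.camera('scene'); print(robot.get_obs()['ft_force'],robot.get_obs()['grip_width'])
to(.56,-.377,.15,1.6)
to(.554,.255,.15,0)"
```

```text
[-0.18617442 -0.3400458  -4.94183843] 0.05804707695752944
[ 0.65955874  0.30210367 -4.4232031 ] 0.057855763856289336
[-0.80611578  0.53425249 -4.6855924 ] 0.057491866828983496
-> (0.56, -0.377, 0.15, 1.6) shift [145.7 431.3  -1.3] turn [-0.   0.2 -5.4] f [-0.81  0.53 -4.69] tcp [0.4432 0.063  0.1494] yaw -3.8 t 10.72
-> (0.554, 0.255, 0.15, 0) shift [  97.9 -198.9   -1. ] turn [-0.   0.2 -3.8] f [-0.81  0.53 -4.69] tcp [0.4432 0.063  0.1494] yaw -3.8 t 10.72
```

>>> move_arm --series "8 25 -5 0 0 0;20 60 -10 0 0 0;33 98 -10 0 0 0;46 136 -10 0 0 0;57 170 -10 0 0 0;66 197 -10 0 0 0;72 214 -10 0 0 0;72 214 -10 0 0 0"

```text
time: 11.38
position: [0.5041, -0.1602, 0.1598]
tool_rot: [0.999, -0.035, 0.001, 0.001]
ft_force: [0.8, -0.3, -4.8]
grip_width: 0.0577
grip_force: 30.0
```

>>> move_arm --series "8 25 0 0 0 0;20 60 0 0 0 0;33 98 0 0 0 0;46 136 0 0 0 0;57 170 0 0 0 -2;66 197 0 0 0 -4;72 214 0 0 0 -5.5;72 214 0 0 0 -5.5"

```text
time: 12.05
position: [0.5604, -0.378, 0.1588]
tool_rot: [1.0, 0.014, 0.0, 0.001]
ft_force: [0.7, -0.5, -3.9]
grip_width: 0.0578
grip_force: 30.0
```

>>> move_arm --series "0 0 0 0 0 0;0 0 0 0 0 0;0 0 0 0 0 0"

```text
time: 12.3
position: [0.559, -0.3714, 0.1596]
tool_rot: [1.0, 0.015, -0.001, -0.002]
ft_force: [-1.0, 0.7, -5.3]
grip_width: 0.0575
grip_force: 30.0
```

```bash
python3 -c "
from h import *
to(.558,-.375,.0595,1.6)
c=robot.camera('scene')
print([(d['xyz'],d['p']) for t in('drawer_floor','drawer_front') for d in robot.tip_of(c,t)])
cv2.imwrite('pics/s3.png',c['img'][60:360,:400,::-1])"
```

```text
-> (0.558, -0.375, 0.0595, 1.6) shift [ -0.8   3.9 100.1] turn [-0.2  0.2  0.2] f [-0.96  0.69 -5.27] tcp [ 0.559  -0.3714  0.1596] yaw 1.8 t 12.3
[([0.4628, -0.3143, 0.0171], 0.78), ([0.4564, -0.3188, 0.0463], 0.92)]
```

View pics/s3.png

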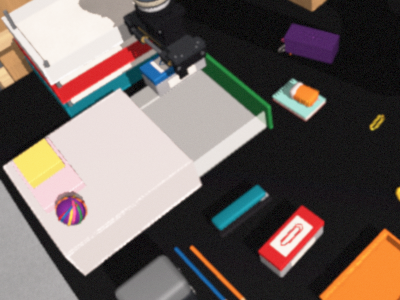

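```bash
python3 -c "
from h import *
c=robot.camera('top')
for z in(.02,.06,.1,.15,.2): print(z,unproj(c,[(511,200),(520,200),(530,200)],z).round(3).tolist())
to(.558,-.368,.0595,1.6)"
```

```text
0.02 [[0.636, -0.525], [0.637, -0.549], [0.638, -0.576]]
0.06 [[0.63, -0.51], [0.631, -0.534], [0.632, -0.56]]
0.1 [[0.625, -0.495], [0.625, -0.518], [0.626, -0.544]]
0.15 [[0.617, -0.477], [0.618, -0.499], [0.619, -0.523]]
0.2 [[0.61, -0.458], [0.611, -0.479], [0.611, -0.503]]
-> (0.558, -0.368, 0.0595, 1.6) shift [ -1.7  -4.6 101.6] turn [-0.   0.   0.2] f [ 0.13 -0.34 -4.91] tcp [ 0.5599 -0.3725  0.1611] yaw 1.8 t 12.5
```

>>> move_arm --series "-2 -4.5 15 0 0 0;-2 -4.5 40 0 0 0;-2 -4.5 62 0 0 0;-2 -4.5 75 0 0 0;-2 -4.5 82 0 0 0;-2 -4.5 85 0 0 0;-2 -4.5 85 0 0 0;-2 -4.5 85 0 0 0"

```text
time: 13.17
position: [0.5586, -0.3698, 0.0771]
tool_rot: [1.0, 0.015, 0.001, 0.001]
ft_force: [0.5, -0.8, -4.9]
grip_width: 0.0577
grip_force: 30.0
```

```bash
python3 -c "
from h import *
to(.558,-.368,.0590,1.6)"
```

```text
-> (0.558, -0.368, 0.059, 1.6) shift [-0.5 -1.9 18.1] turn [ 0.1 -0.1  0.1] f [ 0.5  -0.8  -4.87] tcp [ 0.5586 -0.3698  0.0771] yaw 1.7 t 13.17
```

>>> move_arm --series "0 -1 8 0 0 0;0 -1 12 0 0 0;0 -1 15 0 0 0;0 -1 17 0 0 0;0 -1 18 0 0 0;0 -1 18.5 0 0 0;0 -1 18.5 0 0 0;0 -1 18.5 0 0 0"

```text
time: 13.83
position: [0.5578, -0.368, 0.0583]
tool_rot: [1.0, 0.015, 0.0, -0.0]
ft_force: [-0.8, 3.5, 2.7]
grip_width: 0.058
grip_force: 30.0
```

>>> move_arm --series "0 0 0 0 0 0;0 0 0 0 0 0;0 0 0 0 0 0;0 0 -5 0 0 0;0 0 -30 0 0 0;0 0 -65 0 0 0;0 0 -100 0 0 0;0 0 -100 0 0 0" --jaw 0.85

```text
time: 14.5
position: [0.5617, -0.3718, 0.1658]
tool_rot: [1.0, 0.015, 0.006, 0.005]
ft_force: [0.4, -1.3, 1.0]
grip_width: 0.0738
grip_force: 0.0
```

>>> move_arm --series "5 -30 0 0 0 0;11 -65 0 0 0 0;17 -100 0 0 0 0;23 -137 0 0 0 0;28 -170 0 0 0 0;32 -198 0 0 0 0;35 -217 0 0 0 0;35 -217 0 0 0 0"

```text
time: 15.17
position: [0.5863, -0.146, 0.1579]
tool_rot: [1.0, 0.017, -0.0, -0.001]
ft_force: [0.7, 0.3, 0.1]
grip_width: 0.074
grip_force: 0.0
```

>>> move_arm --series "5 -30 0 0 0 0;11 -65 0 0 0 0;17 -100 0 0 0 0;23 -137 0 0 0 0;28 -170 0 0 0 -2;32 -198 0 0 0 -4;35 -217 0 0 0 -5;35 -217 0 0 0 -5" --jaw 1

```text
time: 15.83
position: [0.6155, 0.0708, 0.1579]
tool_rot: [0.998, 0.061, 0.001, -0.0]
ft_force: [0.3, 0.1, -0.3]
grip_width: 0.0869
grip_force: 0.0
```

>>> move_arm --series "0 0 0 0 0 0;0 0 0 0 0 0;0 0 0 0 0 0"

```text
time: 16.08
position: [0.6149, 0.066, 0.1576]
tool_rot: [0.998, 0.058, 0.0, 0.0]
ft_force: [0.4, 0.6, -0.5]
grip_width: 0.0871
grip_force: 0.0
```

```bash
python3 -c "
from h import *
c=robot.camera('top');print('blue',lid(c,[(100,120)],.067,(.558,-.368)))
c=robot.camera('scene');print('red',lid(c,[(0,8),(172,180)],.05,(.616,.067)))
to(.6155,.0675,.041,6.9)"
```

```text
blue [ 557.9 -365.8  125.1   57.5    1.6]
red [625.   67.8 116.3  62.7   6.5]
-> (0.6155, 0.0675, 0.041, 6.9) shift [  0.8  -1.3 116.6] turn [ 0.  -0.  -0.3] f [-1.07  0.49 -0.94] tcp [0.6148 0.0661 0.1576] yaw 6.6 t 16.18
```

>>> move_arm --series "0.5 -1.5 30 0 0 0;0.5 -1.5 65 0 0 0;0.5 -1.5 95 0 0 0;0.5 -1.5 110 0 0 0;0.5 -1.5 115 0 0 0;0.5 -1.5 116 0 0 0;0.5 -1.5 116 0 0 0;0.5 -1.5 116 0 0 0"

```text
time: 16.85
position: [0.6163, 0.0689, 0.043]
tool_rot: [0.998, 0.058, 0.001, 0.0]
ft_force: [0.3, -0.4, 0.2]
grip_width: 0.0869
grip_force: 0.0
```

>>> move_arm --series "0 0 0 0 0 0;0 0 0 0 0 0;0 0 0 0 0 0;0 0 0 0 0 0;0 0 0 0 0 0;0 0 0 0 0 0" --jaw 0.4

```text
time: 17.35
position: [0.6152, 0.0691, 0.0419]
tool_rot: [0.998, 0.059, 0.0, 0.0]
ft_force: [0.0, -1.4, 0.9]
grip_width: 0.0578
grip_force: 30.0
```

>>> move_arm --series "0 0 -10 0 0 0;0 0 -30 0 0 0;0 0 -60 0 0 0;0 0 -90 0 0 0;0 0 -115 0 0 0;0 0 -115 0 0 0;0 0 -115 0 0 0;0 0 -115 0 0 0"

```text
time: 18.02
position: [0.614, 0.0694, 0.156]
tool_rot: [0.998, 0.059, -0.001, -0.0]
ft_force: [0.3, -0.4, -1.9]
grip_width: 0.058
grip_force: 30.0
```

```bash
python3 -c "
from h import *
for i in range(3):
    c=robot.camera('scene'); print(robot.get_obs()['ft_force'],robot.get_obs()['grip_width'])
to(.5543,-.257,.16,1.6)
to(.554,.255,.15,0)"
```

```text
[ 0.5863181  -0.3426792  -2.05970214] 0.05770379873117736
[ 0.01103867 -0.41264725 -0.72245736] 0.0576442418777837
[-0.44964932 -0.0163542  -1.17566185] 0.057932574323634654
-> (0.5543, -0.257, 0.16, 1.6) shift [-97.2 317.2  -5.1] turn [-0.   0.2  5.1] f [-0.45 -0.02 -1.18] tcp [0.6137 0.0694 0.1548] yaw 6.7 t 18.17
-> (0.554, 0.255, 0.15, 0) shift [ -37.6 -191.3    5.1] turn [-0.   0.2  6.7] f [-0.45 -0.02 -1.18] tcp [0.6137 0.0694 0.1548] yaw 6.7 t 18.17
```

>>> move_arm --series "-5 -25 0 0 0 0;-12 -60 0 0 0 0;-19 -98 0 0 0 1;-26 -136 0 0 0 3;-33 -170 0 0 0 5;-37 -190 0 0 0 6.5;-38 -196 0 0 0 6.7;-38 -196 0 0 0 6.7"

```text
time: 18.83
position: [0.553, 0.2609, 0.1553]
tool_rot: [1.0, 0.002, -0.001, 0.0]
ft_force: [-0.8, -0.3, -1.4]
grip_width: 0.0578
grip_force: 30.0
```

>>> move_arm --series "0 0 15 0 0 0;0 0 40 0 0 0;0 0 62 0 0 0;0 0 75 0 0 0;0 0 83 0 0 0;0 0 85 0 0 0;0 0 85 0 0 0;0 0 85 0 0 0"

```text
time: 19.5
position: [0.5553, 0.259, 0.0721]
tool_rot: [1.0, -0.0, 0.001, -0.0]
ft_force: [0.8, -1.1, -0.6]
grip_width: 0.0576
grip_force: 30.0
```

```bash
python3 -c "
from h import *
to(.553,.26,.0465,0)"
```

```text
-> (0.553, 0.26, 0.0465, 0) shift [-2.3 -1.  25.6] turn [-0.  -0.1 -0. ] f [ 0.82 -1.05 -0.55] tcp [0.5553 0.259  0.0721] yaw -0.0 t 19.5
```

>>> move_arm --series "-2 -1 10 0 0 0;-2 -1 17 0 0 0;-2 -1 20 0 0 0;-2 -1 22 0 0 0;-2 -1 24 0 0 0;-2 -1 25 0 0 0;-2 -1 25.5 0 0 0;-2 -1 25.5 0 0 0"

```text
time: 20.17
position: [0.5523, 0.2606, 0.0469]
tool_rot: [1.0, 0.0, 0.0, 0.0]
ft_force: [-1.5, 0.5, 4.6]
grip_width: 0.0581
grip_force: 30.0
```

>>> move_arm --series "0 0 0 0 0 0;0 0 0 0 0 0"

```text
time: 20.33
position: [0.5523, 0.2606, 0.0469]
tool_rot: [1.0, 0.0, 0.0, -0.0]
ft_force: [-1.9, -0.6, 4.5]
grip_width: 0.0576
grip_force: 30.0
```

>>> move_arm --series "0 0 0 0 0 0;0 0 0 0 0 0;0 0 0 0 0 0;0 0 -5 0 0 0;0 0 -30 0 0 0;0 0 -65 0 0 0;0 0 -100 0 0 0;0 0 -100 0 0 0" --jaw 0.82

```text
time: 21.0
position: [0.5569, 0.2618, 0.153]
tool_rot: [1.0, 0.0, 0.007, -0.002]
ft_force: [1.4, -0.0, 0.0]
grip_width: 0.0715
grip_force: 0.0
```

>>> move_arm --series "-9 38 0 0 0 0;-18 76 0 0 0 0;-27 114 0 0 0 0;-36 152 0 0 0 0;-45 190 0 0 0 0;-54 228 0 0 0 0;-63 265 0 0 0 0;-70 289 0 0 0 0" --jaw 0

```text
time: 21.67
position: [0.4819, -0.0314, 0.1461]
tool_rot: [1.0, -0.001, 0.0, 0.0]
ft_force: [-0.1, 0.9, -0.1]
grip_width: 0.0257
grip_force: 0.0
```

>>> move_arm --series "-9 38 0 0 0 0;-18 76 0 0 0 0;-27 114 0 0 0 0;-36 152 0 0 0 0;-45 190 0 0 0 0;-54 228 0 0 0 0;-63 265 0 0 0 -1;-70 289 0 0 0 -1.6"

```text
time: 22.33
position: [0.4122, -0.3218, 0.1463]
tool_rot: [1.0, 0.013, 0.001, 0.001]
ft_force: [0.8, -1.3, -0.1]
grip_width: 0.0003
grip_force: 0.0
```

>>> move_arm --series "0 0 0 0 0 0;0 0 0 0 0 0;0 0 0 0 0 0"

```text
time: 22.58
position: [0.4121, -0.3166, 0.1458]
tool_rot: [1.0, 0.014, -0.0, -0.001]
ft_force: [-0.1, 0.9, -0.4]
grip_width: 0.0008
grip_force: 0.0
```

```bash
python3 -c "
from h import *
c=robot.camera('top');print('red',lid(c,[(0,8),(172,180)],.055,(.553,.26)))
to(.415,-.317,.066,1.6)
d=robot.camera('scene')
print([(p['xyz'],p['p']) for p in robot.tip_of(d,'drawer_front')])
cv2.imwrite('pics/t4.png',c['img'][50:350,100:620,::-1])"
```

```text
red [ 5.506e+02  2.606e+02  1.298e+02  6.090e+01 -4.000e-01]
-> (0.415, -0.317, 0.066, 1.6) shift [ 2.8  1.2 79.8] turn [-0.1  0.1  0.1] f [ 0.46  0.59 -0.06] tcp [ 0.4123 -0.316   0.1458] yaw 1.7 t 22.63
[([0.4547, -0.3196, 0.0481], 0.89)]
```

View pics/t4.png

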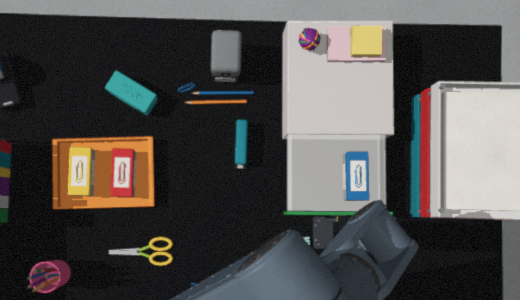

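>>> move_arm --series "2 1 15 0 0 0;2 1 40 0 0 0;2 1 65 0 0 0;2 1 77 0 0 0;2 1 80 0 0 0;2 1 80 0 0 0"

```text
time: 23.23
position: [0.4145, -0.3171, 0.0653]
tool_rot: [1.0, 0.015, -0.001, -0.001]
ft_force: [-0.5, -0.2, 0.9]
grip_width: 0.0002
grip_force: 0.0
```

>>> move_arm --series "8 0 0 0 0 0;16 0 0 0 0 0;24 0 0 0 0 0;30 0 0 0 0 0;36 0 0 0 0 0;44 0 0 0 0 0;54 0 0 0 0 0;64 0 0 0 0 0"

```text
time: 23.9
position: [0.4793, -0.3167, 0.0662]
tool_rot: [1.0, 0.014, -0.0, -0.0]
ft_force: [-2.4, -1.2, 1.3]
grip_width: 0.0009
grip_force: 1.1
```

>>> move_arm --series "12 0 0 0 0 0;24 0 0 0 0 0;36 0 0 0 0 0;48 0 0 0 0 0;60 0 0 0 0 0;72 0 0 0 0 0;84 0 0 0 0 0;94 0 0 0 0 0"

```text
time: 24.57
position: [0.5738, -0.314, 0.0658]
tool_rot: [1.0, 0.014, 0.0, 0.0]
ft_force: [-2.2, -2.2, 0.3]
grip_width: 0.0008
grip_force: 1.1
```

Sliding with about 2–3 N; on to near shut, gently.

>>> move_arm --series "10 0 0 0 0 0;20 0 0 0 0 0;30 0 0 0 0 0;40 0 0 0 0 0;47 0 0 0 0 0;53 0 0 0 0 0;58 0 0 0 0 0;60 0 0 0 0 0"

```text
time: 25.23
position: [0.6333, -0.3121, 0.066]
tool_rot: [1.0, 0.014, 0.0, -0.0]
ft_force: [-1.9, -0.8, -0.4]
grip_width: 0.0003
grip_force: 0.6
```

>>> move_arm --series "2 0 0 0 0 0;4 0 0 0 0 0;6 0 0 0 0 0;8 0 0 0 0 0"

```text
time: 25.57
position: [0.6403, -0.312, 0.066]
tool_rot: [1.0, 0.014, -0.0, -0.0]
ft_force: [-2.3, -0.1, 0.2]
grip_width: 0.0007
grip_force: 0.8
```

```bash
python3 -c "
from h import *
c=robot.camera('top')
cv2.imwrite('pics/t5.png',cv2.resize(c['img'][50:290,340:540,::-1],None,fx=2.5,fy=2.5,interpolation=2))
to(.65,-.312,.066,1.6)
d=robot.camera('scene')
print([(p['xyz'],p['p']) for p in robot.tip_of(d,'drawer_front')])"
```

```text
-> (0.65, -0.312, 0.066, 1.6) shift [9.1 0.3 0.1] turn [-0. -0.  0.] f [-0.55 -0.28  0.01] tcp [ 0.6409 -0.312   0.0661] yaw 1.6 t 25.62
[]
```

View pics/t5.png

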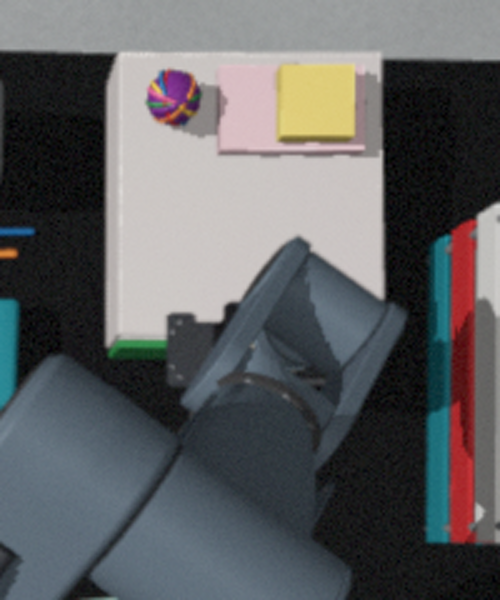

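Nearly shut (green edge at (140,345) still just ahead of the roof, no stop force yet). Creep until the force rises.

>>> move_arm --series "1 0 0 0 0 0;2 0 0 0 0 0;3 0 0 0 0 0;4 0 0 0 0 0;5 0 0 0 0 0;6 0 0 0 0 0;6 0 0 0 0 0"

```text
time: 26.3
position: [0.6436, -0.3119, 0.0661]
tool_rot: [1.0, 0.014, -0.003, -0.001]
ft_force: [-7.9, 0.1, 5.0]
grip_width: 0.0003
grip_force: 4.4
```

>>> move_arm --series "1 0 0 0 0 0;2 0 0 0 0 0;3 0 0 0 0 0;3 0 0 0 0 0"

```text
time: 26.63
position: [0.6436, -0.3119, 0.0662]
tool_rot: [1.0, 0.014, -0.007, -0.001]
ft_force: [-15.6, -1.7, 9.7]
grip_width: 0.0005
grip_force: 7.8
```

Hard stop. Back off, rise, and check.

>>> move_arm --series "-5 0 0 0 0 0;-15 0 0 0 0 0;-35 0 0 0 0 0;-60 0 0 0 0 0;-80 0 -20 0 0 0;-95 0 -60 0 0 0;-100 0 -100 0 0 0;-100 0 -120 0 0 0"

```text
time: 27.3
position: [0.5504, -0.3162, 0.1907]
tool_rot: [1.0, 0.014, 0.003, 0.002]
ft_force: [0.5, -0.8, 0.9]
grip_width: 0.0007
grip_force: 0.0
```

>>> move_arm --series "-25 25 0 0 0 0;-50 55 0 0 0 0;-75 85 0 0 0 0;-100 115 0 0 0 0;-120 140 0 0 0 0;-120 140 0 0 0 0;-120 140 0 0 0 0;-120 140 0 0 0 0"

```text
time: 27.97
position: [0.4339, -0.4579, 0.186]
tool_rot: [1.0, 0.014, 0.001, -0.0]
ft_force: [0.1, -0.2, -0.0]
grip_width: 0.0004
grip_force: 0.0
```

```bash
python3 -c "
from h import *
c=robot.camera('scene')
print([(p['xyz'],p['p']) for p in robot.tip_of(c,'drawer_front')],robot.get_obs()['ft_force'])
cv2.imwrite('pics/s6.png',c['img'][:,:,::-1])"
```

```text
[([0.658, -0.3126, 0.0474], 0.76), ([0.6421, -0.0573, 0.0021], 0.58)] [-0.20847611  0.05361382 -0.04354609]
```

View pics/s6.png

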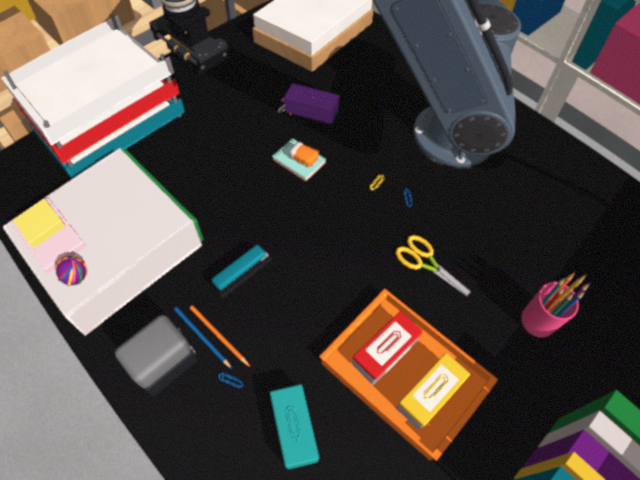

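The drawer is shut (green edge flush at (165,195)), red (388,345) and yellow (435,390) lie flat in the tray, and everything else is where it was.

```bash
python3 -c "
from rig import robot
print(robot.hand_in())"
```

```text
the job is handed in; nothing more can be done
None
```

The job is handed in, with no verdict returned: the blue tin was full and is in the supply drawer, which is pushed fully shut; the red and yellow tins were empty and lie flat side by side in the orange refill tray.

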